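# Switch the bench air selector to the green line and lock it

## Task

Switch the bench air selector to the line with the green marker: pull the black knob up to unlock it, turn its white pointer to the green marker, and push it back down until it is fully home in its lock there. The lock is not exactly in line with the marker, so feel for it gently and never force the knob, neither while it is still locked nor when it does not want to go down; leave the tube rack, bottle and beaker standing where they are, and let go of the knob at the end.

Things in the scene. Friction and masses are not known exactly. Their poses are not given: they have to be found in the camera images.
- station: Fixed grey selector housing, 220 (x) x 200 (y) x 60 mm high; origin at the centre of its underside on the bench, z up, its front (own -x) roughly towards the robot. On its flat top: a dark round dial under the knob, whose upright axis stands at own x = -25 mm, y = 0, and a flat gauge 11 mm high at own x = 78, y = 50 mm.
- selector_knob: Black knob with white pointer: a skirt 60 mm across, 9 mm high, with an upright grip bar on top, 46 x 14 x 34 mm high, smooth parallel sides. Origin on its upright axis at the skirt's underside, 62 mm above the bench when home. Bar and pointer lie along own x, pointer to own -x. Starts home and locked, axes as the station's (within 3 degrees); turns up to 94 degrees either way once unlocked.
- knob_grip (a point): On the knob's axis inside the grip bar, 28 mm above the knob's origin (15 mm below the bar's top, 19 mm above the skirt): the place to grip, fingers closing across the 14 mm width.
- pointer_tip (a point): Tip of the white pointer on the rim of the skirt, 36 mm from the knob's axis. A steel pin under the skirt on the pointer side, 5 mm wide and flat-ended, 24 mm from the axis, sits in a slot while the knob is home and blocks turning (3 degrees of play each way); it is free once the knob is raised more than 8 mm.
- knob_lift (a joint): Height of the knob above home, in m: 0 fully home (locked), 0.014 at the upper stop. It slides against a steady friction of about 4 N and stays at the height and angle where it is left (turning friction about 0.06 N m). With the pin on the plate between two slots it reads about 0.008 (down to 0.006 when pressed hard).
- lock_plate: Fixed plate hidden in the housing, on which the knob's pin rides; origin on the knob's axis level with the housing's top, axes as the station's. It has an 8 mm deep slot for the start and for each marker, within 0.18 rad of the marker's direction seen from the axis, to either side: felt for, not seen. Slots are 0.35 rad or more apart. Yields about 20 N per mm; over 35 N from the pin damages it.
- green_marker: The target: green disc, 19 mm across, 3 mm thick, flat on the dial about 47 mm from the knob's axis; origin at the centre of its underside, 61 mm above the bench. It lies at 35 or 70 degrees to either side of the pointer's start direction (within 2 degrees); the other three markers have the other places.
- blue_marker: Blue disc, same size, another line: not the target.
- yellow_marker: Yellow disc, same size, another line: not the target.
- red_marker: Red disc, same size, another line: not the target.
- rack_center (a point): Half-way up a loose blue rack (100 x 70 mm, 110 mm high with its four blue-capped tubes) standing about 200 mm to the left of the station's middle. Leave alone.
- bottle_center (a point): Half-way up a loose glass bottle, 64 mm across and 115 mm high, blue cap, standing to the right of the station. Leave alone.
- beaker_center (a point): Half-way up a loose glass beaker, 64 mm across and 80 mm high, standing to the right of the station, nearer the robot than the bottle. Leave alone.

How it is judged:
By the outcome, as a careful person would: the job done as asked, in the order asked, and still so for the second after the job is handed in, with the robot touching nothing.
It also fails if it takes over 45 s, if anything falls off the work surface, if the arm or the gripper's body presses on something with over 40 N, if the wrist force passes 120 N, or if a joint passes its speed limit or range.

## Robot

A 7-joint arm with a two-finger parallel gripper is mounted at the origin on the work surface. World frame = base frame: x ahead of the robot, y to its left, z up, the work surface at z = 0. Lengths are in m, angles in rad, forces in N, time in s.
With the tool pointing down it reaches from about 0.4 to 0.85 m from the base axis. Payload 10.4 kg.
Tool frame: the origin (TCP) lies at the very end of the fingers, on their centre line; the grasp point (between the pads) lies 19 mm behind it (manip.grip_depth is the distance from the TCP to the grasp point, in m); z points along the fingers, x is the direction in which the jaws open and shut, and the axes are right-handed (so a half turn about z gives the same grasp; the last joint's range is limited). The gripper opens to 85 mm and grips with 20 to 120 N. Pads are 22 mm wide; open, the fingers measure 114 mm over their backs; the gripper's body (76 mm by 85 mm) begins 54 mm behind the grasp point. The pads swing forward as they close: fully open they stand 13 mm farther back than shut.
Start: joints at [-1.172, 0.332, -0.065, 1.46, 0.022, 1.35, -0.088], TCP at [0.256, 0.57, 0.231] pointing down, gripper open.
Joint ranges: [-2.6, 2.6], [-0.5, 2.12], [-1.47, 1.34], [0.16, 2.42], [-1.27, 4.41], [0.06, 2.06], [-2.6, 2.6]. Speed limits (rad/s): [2.22, 2.22, 2.79, 2.79, 3.14, 3.14, 3.14].

## Interface

Orientations are given as a unit quaternion [x, y, z, w].
In Python, from workcell import manip, cams gives the robot as it stands. The module is installed in compiled form; this text tells all that it offers.
- The arm moves only by the tool move_arm, never from a script. Its arguments are lists of equal length, an entry for each row: "claw": the opening, from 0 (shut) to 1 (fully open); "dp": the shift along the tool's x, y, z as a fraction of full scale, a list of three; "turn": the turn, a rotation vector about the tool's x, y, z as a fraction of full scale, a list of three. A call has 1 to 8 rows; each row shifts and turns the commanded pose from where the row before left it, along the tool's axes as they then stand; what a row does not reach is not made up. Full scale, the value 1, is 200 mm for a shift and 45 degrees for a turn. A row lasts 1/12 s, in which the tool goes at most 41.7 mm and 7.16 degrees, less where a joint would pass 70% of its speed; a pose out of reach is approached as far as the arm can. A call with a number of a shift or a turn outside -1 to 1 is refused whole. A call with a gripper value outside its range is refused whole. The fingers move at their own pace and stop on an object; "grip_force" is the grip in N (left out, the last holds). Time passes only in rows, so rows that do not move let the fingers close. It gives the time, the measured TCP pose, the force and the opening at its end, in the units of the state.
- manip.get_obs(): the state, without advancing time (a new reading comes with each control period).
- cams.camera(name): name is "scene" or "top"; returns the picture (384x512x3 uint8, red, green, blue); there is no depth.
- cams.camera_info(name): a dict with "fx", "fy", "cx", "cy" (pixels), "dist" ([k1, k2, p1, p2, k3] as OpenCV has them; the pictures are not rectified), "pose" (4x4, takes a point from camera to world coordinates). Camera axes: x right, y down, z forward; pixel columns grow to the right and rows downward; lengths in m; the calibration is good to about 2 mm. A picture is of the moment at which its call begins. camera_info takes no time and is no camera call.
- manip.hand_in(): hands the job in, once; it reports no verdict.
The state is a dict: "clock": time; "joint_pos": joint angles; "joint_velocities": joint speeds; "tau": joint torques, N m; "position": TCP position; "ee_rot": TCP orientation; "ft_force": force on the tool from outside, world axes, zero at the start; "torque": the same for the moment, N m; "grip_width": opening from 0.0 (shut) to 1.0 (fully open).
Only numpy, scipy, OpenCV 4.12 (cv2) and the standard library are available. Lean on these libraries where they do the work, as an engineer would, in place of code of your own. Each camera call takes 0.05 s, during which the arm holds its last target.

## Working session

There is one attempt and no reset: what is moved stays moved. The work goes in short steps, Python scripts to look and compute and a tool call to move; the robot and the scene stay as the last step left them, time stands still between calls to the robot, and variables do not carry over. Pictures are saved under pics/ and viewed, and the job is handed in when it is done.

Besides the shell and the picture viewer there is one more tool, called after "Emit:" as name(argument=value, ...), one argument or row to a line, values as JSON. move_arm: Moves the arm, as the interface text tells. Shift numbers are shares of 200 mm and turn numbers shares of 45 degrees, none past 1 either way. Its arguments: {"type":"object","properties":{"claw":{"type":"array","items":{"type":"number"}},"dp":{"type":"array","items":{"type":"array","items":{"type":"number"}}},"turn":{"type":"array","items":{"type":"array","items":{"type":"number"}}},"grip_force":{"type":"number"}},"required":["claw","dp","turn"]}

```bash
mkdir -p pics; python3 - <<'E'
from workcell import manip, cams
import cv2
for n in("scene","top"):
    im=cams.camera(n); cv2.imwrite(f"pics/{n}0.png",im[...,::-1]); i=cams.camera_info(n); print(n,i)
print(manip.get_obs(), manip.grip_depth)
E
```

```text
scene {'fx': 456.23040851518454, 'fy': 456.23040851518454, 'cx': 252.80687196748784, 'cy': 188.64805095763256, 'dist': array([-0.00599545,  0.        ,  0.        ,  0.        ,  0.        ]), 'pose': array([[-0.80229008,  0.47212942, -0.36527309,  1.02001125],
       [ 0.59686673,  0.62526767, -0.50278271,  0.61364152],
       [-0.00898505, -0.62139693, -0.7834444 ,  1.0283865 ],
       [ 0.        ,  0.        ,  0.        ,  1.        ]])}
top {'fx': 484.9452862565078, 'fy': 484.9452862565078, 'cx': 250.66627236629265, 'cy': 191.69940287452414, 'dist': array([-0.00859566,  0.        ,  0.        ,  0.        ,  0.        ]), 'pose': array([[ 0.01024266, -0.98915525,  0.14651616,  0.43334201],
       [-0.99990256, -0.01152141, -0.00788168,  0.02619859],
       [ 0.00948427, -0.14642115, -0.98917688,  1.02964786],
       [ 0.        ,  0.        ,  0.        ,  1.        ]])}
{'clock': 0.1, 'joint_pos': array([-1.17160393,  0.33281017, -0.06469569,  1.46083376,  0.02158514,
        1.34988175, -0.08851608]), 'joint_velocities': array([-1.44258012e-03, -1.79686478e-03, -9.72138491e-05, -2.10728739e-03,
       -6.68603312e-04, -2.28071748e-03, -4.00685576e-04]), 'tau': array([ 1.85037759e-03, -6.26742554e+01,  4.92977235e-02, -3.92428780e+01,
        1.62909343e-02,  6.86333500e-03,  1.94787013e-07]), 'position': array([0.25574136, 0.56993114, 0.23060579]), 'ee_rot': array([ 8.39464166e-01,  5.43414694e-01, -5.08297981e-04,  3.53621799e-04]), 'ft_force': array([0.36088416, 0.2828414 , 0.48029834]), 'torque': array([ 0.0263423 ,  0.01907447, -0.03907408]), 'grip_width': 1.0018054161188534} 0.0187
```

View pics/scene0.png

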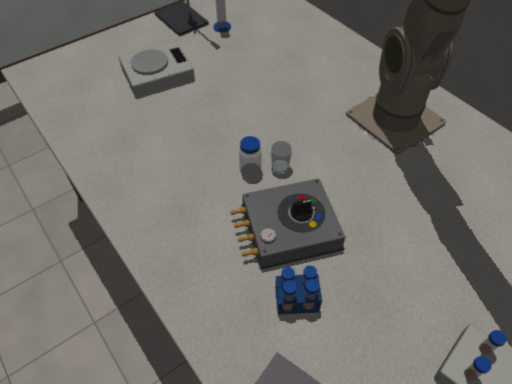

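View pics/top0.png

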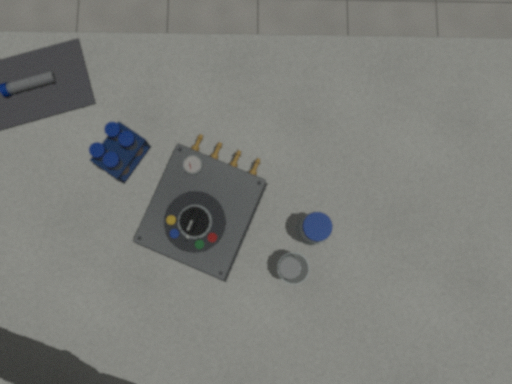

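The top view shows the housing around (200,212), the knob at about (195,222), and the markers yellow (171,220), blue (174,233), green (199,244) and red (212,237). The rack is at (120,150) and the bottle and beaker are at about (310,240). Next I'll measure these points.

```bash
cat > h.py <<'E'
import numpy as np, cv2
from workcell import manip, cams
def ray(n,uv):
    i=cams.camera_info(n);K=np.array([[i['fx'],0,i['cx']],[0,i['fy'],i['cy']],[0,0,1]])
    p=cv2.undistortPoints(np.array(uv,float).reshape(-1,1,2),K,i['dist']).reshape(-1,2)
    T=i['pose'];d=np.c_[p,np.ones(len(p))]@T[:3,:3].T
    return T[:3,3],d
def onz(n,uv,z):
    o,d=ray(n,uv);return o+d*((z-o[2])/d[:,2])[:,None]
def proj(n,P):
    i=cams.camera_info(n);K=np.array([[i['fx'],0,i['cx']],[0,i['fy'],i['cy']],[0,0,1]])
    W=np.linalg.inv(i['pose']);return cv2.projectPoints(np.array(P,float).reshape(-1,1,3),cv2.Rodrigues(W[:3,:3])[0],W[:3,3],K,i['dist'])[0].reshape(-1,2)
R={'green':(45,85),'blue':(105,125),'yellow':(22,34),'red':(-8,8)}
def markers(n,im,box):
    hsv=cv2.cvtColor(im,cv2.COLOR_RGB2HSV).astype(int);x0,y0,x1,y1=box;out={}
    for c,(a,b) in R.items():
        h=hsv[...,0]; h=np.where(h>170,h-180,h)
        m=(h>=a)&(h<=b)&(hsv[...,1]>130)&(hsv[...,2]>60)
        k=np.zeros_like(m);k[y0:y1,x0:x1]=1;m&=k
        nn,l,s,ce=cv2.connectedComponentsWithStats(m.astype(np.uint8))
        if nn>1:
            j=1+np.argmax(s[1:,4]);out[c]=(ce[j],s[j,4])
    return out
E
python3 - <<'E'
from h import *
for n,box in(("top",(155,185,235,260)),("scene",(270,185,335,240))):
    im=cv2.imread(f"pics/{n}0.png")[...,::-1].copy()
    for c,(p,a) in markers(n,im,box).items(): print(n,c,p,a,onz(n,[p],.064)[0])
    x0,y0,x1,y1=box
    if n=="top": x0,y0,x1,y1=130,140,270,280
    cv2.imwrite(f"pics/{n}0z.png",cv2.resize(im[y0:y1,x0:x1,::-1],None,fx=5 if n=="top" else 9,fy=5 if n=="top" else 9,interpolation=cv2.INTER_CUBIC))
E
```

```text
top blue [173.86792453 233.26415094] 53 [0.49118015 0.17012113 0.064     ]
top yellow [170.78333333 219.56666667] 60 [0.51836379 0.17716875 0.064     ]
top red [211.88333333 236.98333333] 60 [0.48464334 0.09453103 0.064     ]
scene green [312.5 200. ] 18 [0.46734642 0.12050466 0.064     ]
scene blue [318.2   216.875] 40 [0.49156803 0.17018345 0.064     ]
scene yellow [312.36956522 223.89130435] 46 [0.51784977 0.17751452 0.064     ]
scene red [301.26315789 196.84210526] 38 [0.48420176 0.09462835 0.064     ]
```

View pics/top0z.png

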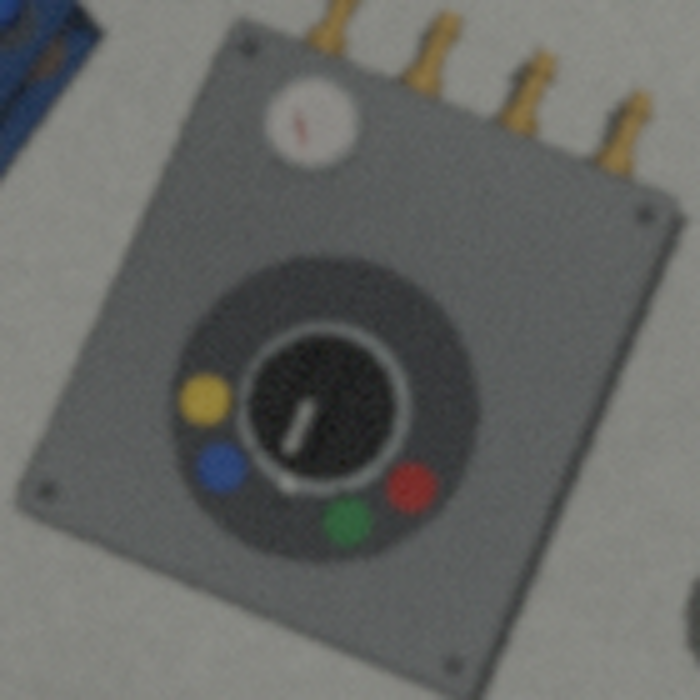

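```bash
python3 - <<'E'
from h import *
im=cv2.imread("pics/top0.png")
print(cv2.cvtColor(im,cv2.COLOR_BGR2HSV)[240:249:2,195:204:2].tolist())
R['green']=(40,95)
im2=im[...,::-1].copy();hsv=cv2.cvtColor(im,cv2.COLOR_BGR2HSV).astype(int)
m=(hsv[...,0]>45)&(hsv[...,0]<90)&(hsv[...,1]>90); m[:,:185]=0;m[:,215:]=0;m[:225]=0;m[260:]=0
ys,xs=np.nonzero(m);print(len(xs),xs.mean(),ys.mean());G=onz("top",[[xs.mean(),ys.mean()]],.064)[0];print(G)
P=np.array([G[:2],[.4914,.1702],[.5181,.1773],[.4844,.0946]])
A=np.c_[2*P,np.ones(4)];s=np.linalg.lstsq(A,(P**2).sum(1),rcond=None)[0];c=s[:2];print(c,np.sqrt(s[2]+c@c),np.linalg.norm(P-c,axis=1))
print(np.degrees(np.arctan2(*(P-c).T[::-1])))
# pointer white
m=(hsv[...,1]<60)&(hsv[...,2]>140);m[:215]=0;m[240:]=0;m[:,:182]=0;m[:,208:]=0
print(np.argwhere(m).tolist())
E
```

```text
[[[70, 48, 64], [66, 87, 79], [66, 117, 83], [67, 99, 85], [73, 44, 70]], [[68, 108, 78], [66, 115, 93], [68, 122, 98], [68, 124, 97], [65, 86, 83]], [[66, 96, 88], [66, 125, 96], [67, 124, 97], [67, 125, 98], [65, 104, 88]], [[68, 93, 77], [68, 121, 93], [66, 117, 96], [67, 117, 94], [68, 76, 84]], [[79, 33, 62], [69, 78, 78], [67, 108, 85], [64, 79, 77], [71, 31, 65]]]
63 198.85714285714286 243.88888888888889
[0.47072994 0.12000716 0.064     ]
[0.51734741 0.12959833] 0.04788886724204889 [0.0475939  0.04818469 0.04770761 0.04806678]
[-168.37408622  122.58153012   89.09612359 -133.27107485]
[]
```

```bash
python3 - <<'E'
from h import *
im=cv2.imread("pics/top0.png");hsv=cv2.cvtColor(im,cv2.COLOR_BGR2HSV).astype(int)
z=lambda p:np.array(p)/5.+[130,140]-0.4
C=onz("top",[z(p) for p in[(240,15),(685,205),(480,700),(15,500)]],.06);print(C,C.mean(0))
for i in range(4):
    d=C[(i+1)%4]-C[i];print(np.linalg.norm(d),np.degrees(np.arctan2(d[1],d[0]))%180)
print("ring ctr",onz("top",[z((325,408))],.063),"bar line",onz("top",[z((310,405)),z((290,450))],.105))
b=onz("top",[z((310,405)),z((290,450))],.105);d=b[1]-b[0];print(np.degrees(np.arctan2(d[1],d[0])))
# tip near 289,485 at skirt
t=onz("top",[z((289,484))],.068)[0];d=t[:2]-[.5173,.1296];print("tip",t,np.hypot(*d),np.degrees(np.arctan2(d[1],d[0])))
# dark knob black blob
v=im.max(2);m=(cv2.GaussianBlur(v,(3,3),0)<45).astype(np.uint8);m[:195]=0;m[255:]=0;m[:,:165]=0;m[:,225:]=0
n,l,s,c=cv2.connectedComponentsWithStats(m);j=1+np.argmax(s[1:,4]);print(s[j],c[j],onz("top",[c[j]],.071),onz("top",[c[j]],.105))
im=cv2.imread("pics/scene0.png");cv2.imwrite("pics/scene0z.png",cv2.resize(im[170:275,225:350],None,fx=5,fy=5,interpolation=cv2.INTER_CUBIC))
E
```

```text
[[ 0.67695223  0.16927645  0.06      ]
 [ 0.60010605 -0.01362182  0.06      ]
 [ 0.40150946  0.06601533  0.06      ]
 [ 0.47793109  0.25229551  0.06      ]] [0.53912471 0.11849137 0.06      ]
0.19838626614120752 67.20989578609654
0.21396888362510028 158.14923504398254
0.2013468912239437 67.69406095643288
0.21564225792203082 157.35718123875108
ring ctr [[0.5157193  0.12975003 0.063     ]] bar line [[0.5132233  0.1310032  0.105     ]
 [0.49597396 0.13813117 0.105     ]]
157.54802401039953
tip [0.48505191 0.14261454 0.068     ] 0.034775241789130204 158.02220203872594
[181 208  27  27 477] [194.67295597 220.26624738] [[0.51689046 0.12879883 0.071     ]] [[0.51392728 0.12515995 0.105     ]]
```

View pics/scene0z.png

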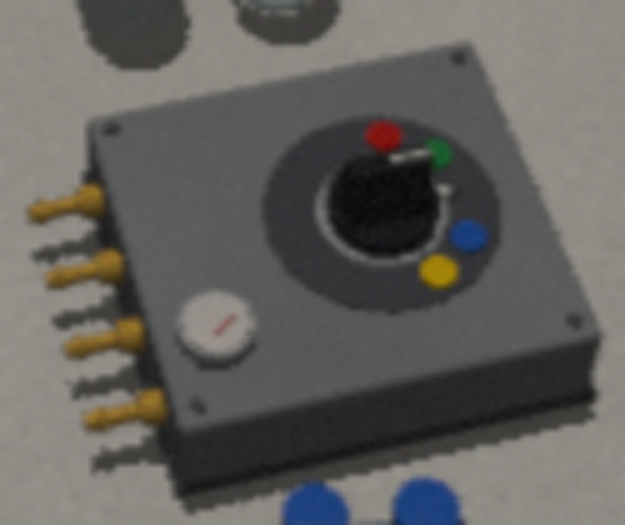

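Measured:
- The knob axis is at (0.517, 0.129), and the marker circle, ring and housing agree to about 1.5 mm.
- The bar and pointer lie at 157.6° in world. Green lies at about 191.6°, which is +34°.

I'll move above the knob.

Emit:
move_arm(
  claw=[1,1,1,1,1,1,1,1],
  dp=[
    [-0.092,0.131,0],
    [-0.092,0.131,0],
    [-0.092,0.131,0],
    [-0.092,0.131,0],
    [-0.092,0.131,0],
    [-0.092,0.131,0],
    [-0.092,0.131,0],
    [-0.092,0.131,0],
  ],
  turn=[
    [0,0,0],
    [0,0,0],
    [0,0,0],
    [0,0,0],
    [0,0,0],
    [0,0,0],
    [0,0,0],
    [0,0,0],
  ],
)

```text
clock: 0.77
position: [0.3873, 0.3485, 0.2311]
ee_rot: [0.839, 0.543, -0.0, -0.0]
ft_force: [-0.0, 0.3, -0.3]
grip_width: 1.002
```

Emit:
move_arm(
  claw=[1,1,1,1,1,1,1,1],
  dp=[
    [-0.092,0.131,0],
    [-0.092,0.131,0],
    [-0.092,0.131,0],
    [-0.092,0.131,0],
    [-0.092,0.131,0],
    [-0.092,0.131,0],
    [-0.092,0.131,0],
    [-0.092,0.131,0],
  ],
  turn=[
    [0,0,0],
    [0,0,0],
    [0,0,0],
    [0,0,0],
    [0,0,0],
    [0,0,0],
    [0,0,0],
    [0,0,0],
  ],
)

```text
clock: 1.43
position: [0.5182, 0.1285, 0.2311]
ee_rot: [0.839, 0.543, -0.0, -0.0]
ft_force: [-0.1, 1.4, -0.0]
grip_width: 0.998
```

Emit:
move_arm(
  claw=[1,1,1],
  dp=[
    [0,0,0],
    [0,0,0],
    [0,0,0],
  ],
  turn=[
    [0,0,0],
    [0,0,0],
    [0,0,0],
  ],
)

```text
clock: 1.68
position: [0.5174, 0.1307, 0.231]
ee_rot: [0.839, 0.544, -0.0, -0.0]
ft_force: [-0.9, 0.9, -0.6]
grip_width: 0.998
```

Emit:
move_arm(
  claw=[1,1,1,1,1,1,1,1],
  dp=[
    [-0.007,0,0],
    [0,0,0.1],
    [0,0,0.1],
    [0,0,0.1],
    [0,0,0.1],
    [0,0,0.1],
    [0,0,0],
    [0,0,0],
  ],
  turn=[
    [0,0,-0.038],
    [0,0,0],
    [0,0,0],
    [0,0,0],
    [0,0,0],
    [0,0,0],
    [0,0,0],
    [0,0,0],
  ],
)

```text
clock: 2.35
position: [0.5162, 0.1298, 0.1309]
ee_rot: [0.831, 0.557, -0.001, -0.0]
ft_force: [-0.2, 0.4, 0.8]
grip_width: 0.999
```

```bash
python3 - <<'E'
from h import *
im=cams.camera("scene")[...,::-1];cv2.imwrite("pics/s1.png",cv2.resize(im[120:260,225:385],None,fx=5,fy=4.2,interpolation=cv2.INTER_CUBIC))
print(manip.get_obs())
E
```

```text
{'clock': 2.4, 'joint_pos': array([-0.59179243,  0.2105522 ,  0.29267906,  1.84267353, -0.06812619,
        1.09777509,  0.90621898]), 'joint_velocities': array([ 0.0028498 , -0.01411902,  0.00931139, -0.01966775,  0.00134866,
        0.00250147,  0.00272689]), 'tau': array([-1.36706983e-01, -4.63495839e+01,  2.63773508e+00, -3.42271543e+01,
       -2.15329870e-02, -3.59483412e-02,  5.29172990e-03]), 'position': array([0.51711312, 0.12980045, 0.13205116]), 'ee_rot': array([ 8.30833821e-01,  5.56520552e-01,  1.57867599e-04, -1.09527636e-04]), 'ft_force': array([-0.08999942,  0.19108843,  0.00357324]), 'torque': array([ 0.0056185 , -0.02754671,  0.02598779]), 'grip_width': 0.9992895434735031}
```

View pics/s1.png

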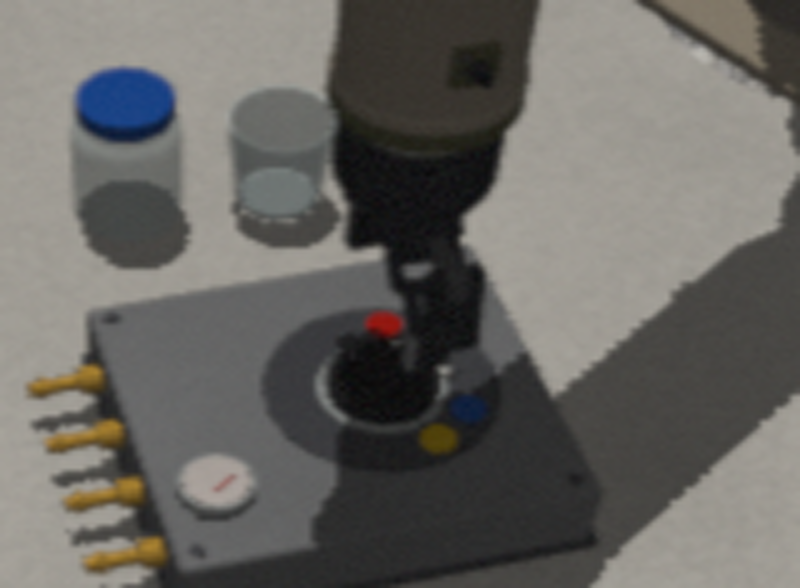

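The gripper stands over the knob and straddles the bar, and nothing else is in the way. Now I'll descend and grip lightly.

Emit:
move_arm(
  claw=[1,1,1,1,1,1,1],
  dp=[
    [0,0,0.06],
    [0,0,0.06],
    [0,0,0.06],
    [0,0,0.06],
    [0,0,0.035],
    [0,0,0],
    [0,0,0],
  ],
  turn=[
    [0,0,0],
    [0,0,0],
    [0,0,0],
    [0,0,0],
    [0,0,0],
    [0,0,0],
    [0,0,0],
  ],
)

```text
clock: 2.98
position: [0.517, 0.1286, 0.0758]
ee_rot: [0.831, 0.556, -0.001, -0.0]
ft_force: [0.1, 0.7, 0.1]
grip_width: 1.0
```

Emit:
move_arm(
  claw=[0.5,0.3,0.25,0.25,0.25,0.25],
  dp=[
    [0,0,0],
    [0,0,0],
    [0,0,0],
    [0,0,0],
    [0,0,0],
    [0,0,0],
  ],
  turn=[
    [0,0,0],
    [0,0,0],
    [0,0,0],
    [0,0,0],
    [0,0,0],
    [0,0,0],
  ],
  grip_force=25,
)

```text
clock: 3.48
position: [0.5173, 0.1288, 0.0765]
ee_rot: [0.831, 0.556, 0.0, -0.0]
ft_force: [0.9, -0.2, -0.5]
grip_width: 0.253
```

Emit:
move_arm(
  claw=[0.2,0.15,0.1,0,0,0,0,0],
  dp=[
    [0,0,0],
    [0,0,0],
    [0,0,0],
    [0,0,0],
    [0,0,0],
    [0,0,0],
    [0,0,0],
    [0,0,0],
  ],
  turn=[
    [0,0,0],
    [0,0,0],
    [0,0,0],
    [0,0,0],
    [0,0,0],
    [0,0,0],
    [0,0,0],
    [0,0,0],
  ],
  grip_force=25,
)

```text
clock: 4.15
position: [0.5179, 0.1304, 0.0768]
ee_rot: [0.831, 0.556, 0.001, -0.0]
ft_force: [1.3, 4.3, -0.7]
grip_width: 0.162
```

```bash
python3 -c "
from h import *
o=manip.get_obs();print(o)"
```

```text
{'clock': 4.15, 'joint_pos': array([-0.58081546,  0.27903497,  0.28489451,  1.89130162, -0.09485926,
        0.98155544,  0.92629843]), 'joint_velocities': array([ 5.47047796e-05,  1.20497860e-03,  6.56367737e-04,  9.61615217e-04,
        1.48854346e-04, -1.28466867e-03, -8.68258546e-04]), 'tau': array([ 2.34942935e+00, -4.99414301e+01,  5.97713962e+00, -3.10160065e+01,
        1.18475441e+00,  1.15335949e+00, -4.61784890e-03]), 'position': array([0.51794931, 0.13040343, 0.07681491]), 'ee_rot': array([ 8.30925309e-01,  5.56382192e-01,  1.37838202e-03, -2.94935037e-04]), 'ft_force': array([ 1.26412969,  4.3424948 , -0.65924126]), 'torque': array([ 1.06647529, -0.45084215, -0.0088345 ]), 'grip_width': 0.1624389427528093}
```

Gripped: 0.162 × 85 = 13.8 mm, which matches the bar. There is about 4.5 N of side load, so I'll centre along tool x and then lift.

Emit:
move_arm(
  claw=[0,0,0,0,0],
  dp=[
    [0.008,0,0],
    [0,0,0],
    [0,0,-0.01],
    [0,0,-0.01],
    [0,0,0],
  ],
  turn=[
    [0,0,0],
    [0,0,0],
    [0,0,0],
    [0,0,0],
    [0,0,0],
  ],
  grip_force=35,
)

```text
clock: 4.57
position: [0.518, 0.1304, 0.0804]
ee_rot: [0.831, 0.556, 0.0, -0.0]
ft_force: [1.9, 2.5, -2.1]
grip_width: 0.156
```

Emit:
move_arm(
  claw=[0,0,0,0,0],
  dp=[
    [0,0,-0.01],
    [0,0,-0.01],
    [0,0,-0.01],
    [0,0,-0.01],
    [0,0,0],
  ],
  turn=[
    [0,0,0],
    [0,0,0],
    [0,0,0],
    [0,0,0],
    [0,0,0],
  ],
)

```text
clock: 4.98
position: [0.518, 0.1304, 0.0888]
ee_rot: [0.831, 0.556, 0.0, -0.0]
ft_force: [1.1, 2.5, 0.0]
grip_width: 0.156
```

```bash
python3 - <<'E'
from h import *
im=cams.camera("scene")[...,::-1];cv2.imwrite("pics/s2.png",cv2.resize(im[150:260,245:365],None,fx=6,fy=5,interpolation=cv2.INTER_CUBIC))
o=manip.get_obs();print(o['position'],o['ft_force'],o['torque'])
E
```

```text
[0.51795823 0.13044283 0.08879068] [1.03071845 2.58291779 1.85845045] [ 0.53682583 -0.25139173  0.07767064]
```

View pics/s2.png

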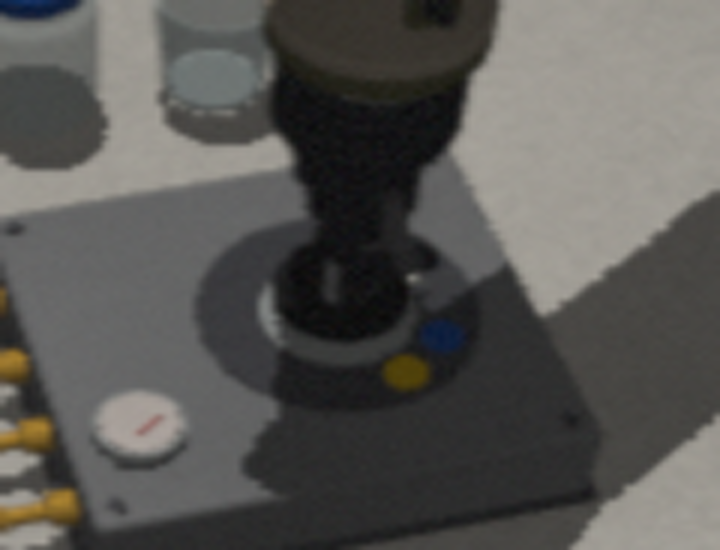

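The knob is clearly raised: the skirt stands off the ring by about 12 mm and z rose from 0.0768 to 0.0888. Now I'll turn it +34°, which is negative about tool z.

Emit:
move_arm(
  claw=[0,0,0,0,0,0,0,0],
  dp=[
    [0,0,0],
    [0,0,0],
    [0,0,0],
    [0,0,0],
    [0,0,0],
    [0,0,0],
    [0,0,0],
    [0,0,0],
  ],
  turn=[
    [0,0,-0.1],
    [0,0,-0.1],
    [0,0,-0.1],
    [0,0,-0.1],
    [0,0,-0.1],
    [0,0,-0.1],
    [0,0,-0.1],
    [0,0,-0.055],
  ],
)

```text
clock: 5.7
position: [0.5181, 0.131, 0.0888]
ee_rot: [0.631, 0.776, 0.001, -0.0]
ft_force: [2.4, 5.3, 0.9]
grip_width: 0.155
```

Emit:
move_arm(
  claw=[0,0,0],
  dp=[
    [0,0,0],
    [0,0,0],
    [0,0,0],
  ],
  turn=[
    [0,0,0],
    [0,0,0],
    [0,0,0],
  ],
)

```text
clock: 5.95
position: [0.5181, 0.131, 0.0888]
ee_rot: [0.632, 0.775, 0.001, -0.0]
ft_force: [2.9, 4.8, 0.2]
grip_width: 0.156
```

```bash
cat > st.py <<'E'
from h import *
o=manip.get_obs();q=o['ee_rot'];print(o['clock'],o['position'].round(4),o['ft_force'].round(1),o['torque'].round(2),'ptr',90+np.degrees(2*np.arctan2(q[1],q[0])), 'w',o['grip_width'])
E
python3 st.py
```

```text
5.95 [0.5181 0.131  0.0888] [2.9 4.8 0.2] [ 0.91 -0.46  0.01] ptr 191.545106246597 w 0.15618263170116803
```

Emit:
move_arm(
  claw=[0,0,0,0,0],
  dp=[
    [0.006,0.005,0],
    [0,0,0.005],
    [0,0,0.005],
    [0,0,0.005],
    [0,0,0],
  ],
  turn=[
    [0,0,0],
    [0,0,0],
    [0,0,0],
    [0,0,0],
    [0,0,0],
  ],
)

```text
clock: 6.37
position: [0.5182, 0.1311, 0.0849]
ee_rot: [0.633, 0.774, -0.001, -0.0]
ft_force: [-2.8, -0.6, 0.7]
grip_width: 0.157
```

Emit:
move_arm(
  claw=[0,0,0],
  dp=[
    [0,0,0.005],
    [0,0,0.005],
    [0,0,0],
  ],
  turn=[
    [0,0,0],
    [0,0,0],
    [0,0,0],
  ],
)

```text
clock: 6.62
position: [0.5185, 0.1312, 0.0839]
ee_rot: [0.633, 0.774, -0.0, -0.0]
ft_force: [-6.6, -1.6, 10.8]
grip_width: 0.161
```

```bash
python3 st.py
```

```text
6.6167 [0.5185 0.1312 0.0839] [-6.6 -1.6 10.8] [-0.58  1.35  0.03] ptr 191.48822367289895 w 0.16131818425327413
```

It is resting on the plate at lift ≈ 7 mm with 11 N, so the slot isn't here. I'll ease off and sweep gently with light pressure in small steps.

Emit:
move_arm(
  claw=[0,0,0,0,0],
  dp=[
    [0,-0.004,-0.002],
    [0,0,0],
    [0,0,0],
    [0,0,0],
    [0,0,0],
  ],
  turn=[
    [0,0,0],
    [0,0,-0.025],
    [0,0,-0.025],
    [0,0,-0.025],
    [0,0,0],
  ],
)

```text
clock: 7.03
position: [0.5184, 0.1313, 0.0842]
ee_rot: [0.609, 0.793, 0.0, 0.0]
ft_force: [-1.1, -1.1, 6.4]
grip_width: 0.156
```

```bash
python3 st.py
```

```text
7.0333 [0.5184 0.1313 0.0842] [-1.1 -1.1  6.4] [-0.36  0.35 -0.02] ptr 194.97897359441802 w 0.15600766376857678
```

Emit:
move_arm(
  claw=[0,0,0,0],
  dp=[
    [0,0,0.002],
    [0,0,0],
    [0,0,0],
    [0,0,0],
  ],
  turn=[
    [0,0,0],
    [0,0,-0.025],
    [0,0,-0.025],
    [0,0,0],
  ],
)

```text
clock: 7.37
position: [0.5183, 0.1313, 0.0836]
ee_rot: [0.593, 0.805, 0.0, 0.0]
ft_force: [-0.6, -0.5, 3.0]
grip_width: 0.159
```

```bash
python3 st.py
```

```text
7.3667 [0.5183 0.1313 0.0836] [-0.6 -0.5  3. ] [-0.3  -0.1   0.09] ptr 197.23372113551395 w 0.15937925044199514
```

Emit:
move_arm(
  claw=[0,0,0],
  dp=[
    [0,0,0],
    [0,0,0],
    [0,0,0],
  ],
  turn=[
    [0,0,-0.025],
    [0,0,-0.025],
    [0,0,0],
  ],
)

```text
clock: 7.62
position: [0.5182, 0.1314, 0.0834]
ee_rot: [0.577, 0.817, 0.0, 0.0]
ft_force: [1.6, -0.8, 3.6]
grip_width: 0.157
```

```bash
python3 st.py
```

```text
7.6167 [0.5182 0.1314 0.0834] [ 1.6 -0.8  3.6] [-0.3  -0.36  0.01] ptr 199.49205510484154 w 0.15653914076671363
```

At 197–199° the force fell to friction level while z went lower, which suggests the slot. I'll press gently to check.

Emit:
move_arm(
  claw=[0,0,0,0],
  dp=[
    [0,0,0.003],
    [0,0,0.003],
    [0,0,0],
    [0,0,0],
  ],
  turn=[
    [0,0,0],
    [0,0,0],
    [0,0,0],
    [0,0,0],
  ],
)

```text
clock: 7.95
position: [0.5182, 0.1314, 0.0821]
ee_rot: [0.578, 0.816, 0.0, 0.0]
ft_force: [3.8, -1.2, 0.9]
grip_width: 0.152
```

```bash
python3 st.py
```

```text
7.95 [0.5182 0.1314 0.0821] [ 3.8 -1.2  0.9] [-0.37 -0.93  0.06] ptr 199.38681053325848 w 0.1523452401472024
```

It's going in: lift ≈ 5.3 mm with about 1 N. Continuing down gently.

Emit:
move_arm(
  claw=[0,0,0,0],
  dp=[
    [0,0.004,0.005],
    [0,0,0.005],
    [0,0,0.003],
    [0,0,0],
  ],
  turn=[
    [0,0,0],
    [0,0,0],
    [0,0,0],
    [0,0,0],
  ],
)

```text
clock: 8.28
position: [0.5182, 0.1314, 0.0791]
ee_rot: [0.578, 0.816, -0.0, -0.0]
ft_force: [0.1, -3.9, 1.5]
grip_width: 0.157
```

```bash
python3 st.py
```

```text
8.2833 [0.5182 0.1314 0.0791] [ 0.1 -3.9  1.5] [-0.71 -0.33  0.07] ptr 199.38233895350612 w 0.15663415067389114
```

Emit:
move_arm(
  claw=[0,0,0,0],
  dp=[
    [0,0,0.004],
    [0,0,0.004],
    [0,0,0.004],
    [0,0,0],
  ],
  turn=[
    [0,0,0],
    [0,0,0],
    [0,0,0],
    [0,0,0],
  ],
)

```text
clock: 8.62
position: [0.5183, 0.1315, 0.0768]
ee_rot: [0.578, 0.816, -0.0, -0.0]
ft_force: [-0.8, -5.0, 1.2]
grip_width: 0.156
```

```bash
python3 st.py
```

```text
8.6167 [0.5183 0.1315 0.0768] [-0.8 -5.   1.2] [-1.07 -0.    0.06] ptr 199.38494452769828 w 0.15561946353894615
```

Emit:
move_arm(
  claw=[0,0,0],
  dp=[
    [0,0,0.003],
    [0,0,0.002],
    [0,0,0],
  ],
  turn=[
    [0,0,0],
    [0,0,0],
    [0,0,0],
  ],
)

```text
clock: 8.87
position: [0.5184, 0.1315, 0.0764]
ee_rot: [0.578, 0.816, -0.0, -0.0]
ft_force: [-3.4, -5.2, 8.1]
grip_width: 0.158
```

```bash
python3 st.py
```

```text
8.8667 [0.5184 0.1315 0.0764] [-3.4 -5.2  8.1] [-1.25  0.73  0.03] ptr 199.38148941326727 w 0.15763695872031283
```

Emit:
move_arm(
  claw=[0,0,0],
  dp=[
    [0,0,0.002],
    [0,0,0.001],
    [0,0,0],
  ],
  turn=[
    [0,0,0],
    [0,0,0],
    [0,0,0],
  ],
)

```text
clock: 9.12
position: [0.5184, 0.1315, 0.0763]
ee_rot: [0.578, 0.816, -0.0, -0.0]
ft_force: [-4.4, -5.9, 13.3]
grip_width: 0.154
```

```bash
python3 st.py
```

```text
9.1167 [0.5184 0.1315 0.0763] [-4.4 -5.9 13.3] [-1.45  1.25  0.06] ptr 199.38308419260738 w 0.15356821972061113
```

A firm stop at home height with 13 N. I'll ease off, release and retreat.

Emit:
move_arm(
  claw=[0,0.3,0.6,0.8,0.8,0.8,0.8],
  dp=[
    [-0.003,-0.004,-0.003],
    [0,0,0],
    [0,0,0],
    [0,0,0],
    [0,0,0],
    [0,0,0],
    [0,0,0],
  ],
  turn=[
    [0,0,0],
    [0,0,0],
    [0,0,0],
    [0,0,0],
    [0,0,0],
    [0,0,0],
    [0,0,0],
  ],
)

```text
clock: 9.7
position: [0.5179, 0.131, 0.076]
ee_rot: [0.578, 0.816, -0.0, -0.0]
ft_force: [1.2, 0.8, 0.6]
grip_width: 0.8
```

```bash
python3 st.py
```

```text
9.7 [0.5179 0.131  0.076 ] [1.2 0.8 0.6] [-0.05  0.    0.04] ptr 199.40337237889912 w 0.7998420965188144
```

Now straight up, then aside to the left to clear the cameras' view. The rack stays well below.

Emit:
move_arm(
  claw=[0.8,0.8,0.8,0.8,0.8,0.8,0.8,0.8],
  dp=[
    [0,0,-0.05],
    [0,0,-0.1],
    [0,0,-0.13],
    [0,0,-0.13],
    [0,0,-0.13],
    [0,0,-0.13],
    [0,0,-0.13],
    [0,0,-0.1],
  ],
  turn=[
    [0,0,0],
    [0,0,0],
    [0,0,0],
    [0,0,0],
    [0,0,0],
    [0,0,0],
    [0,0,0],
    [0,0,0],
  ],
)

```text
clock: 10.37
position: [0.5183, 0.1308, 0.2593]
ee_rot: [0.578, 0.816, 0.001, 0.001]
ft_force: [0.4, -0.2, 0.3]
grip_width: 0.801
```

Emit:
move_arm(
  claw=[0.8,0.8,0.8,0.8,0.8,0.8,0.8,0.8],
  dp=[
    [0.13,-0.06,0],
    [0.13,-0.06,0],
    [0.13,-0.06,0],
    [0.13,-0.06,0],
    [0.13,-0.06,0],
    [0.13,-0.06,0],
    [0.13,-0.06,0],
    [0,0,0],
  ],
  turn=[
    [0,0,0],
    [0,0,0],
    [0,0,0],
    [0,0,0],
    [0,0,0],
    [0,0,0],
    [0,0,0],
    [0,0,0],
  ],
)

```text
clock: 11.03
position: [0.3744, 0.2789, 0.2571]
ee_rot: [0.575, 0.818, 0.001, -0.001]
ft_force: [0.1, 0.5, -0.1]
grip_width: 0.801
```

```bash
python3 - <<'E'
from h import *
a=[cams.camera("top")[...,::-1],cams.camera("scene")[...,::-1]]
cv2.imwrite("pics/e.png",np.hstack([cv2.resize(a[0][80:300,80:340],(400,338)),cv2.resize(a[1],(400,338))]))
cv2.imwrite("pics/ez.png",np.hstack([cv2.resize(a[0][190:265,155:230],(390,390),interpolation=2),cv2.resize(a[1][170:245,265:340],(390,390),interpolation=2)]))
cv2.imwrite("pics/etop.png",a[0]);cv2.imwrite("pics/escene.png",a[1])
o=manip.get_obs();print(o['clock'],o['position'],o['ft_force'])
E
```

```text
11.1333 [0.37781728 0.27521247 0.25687563] [ 0.83829858 -0.04784371 -1.22034544]
```

View pics/e.png

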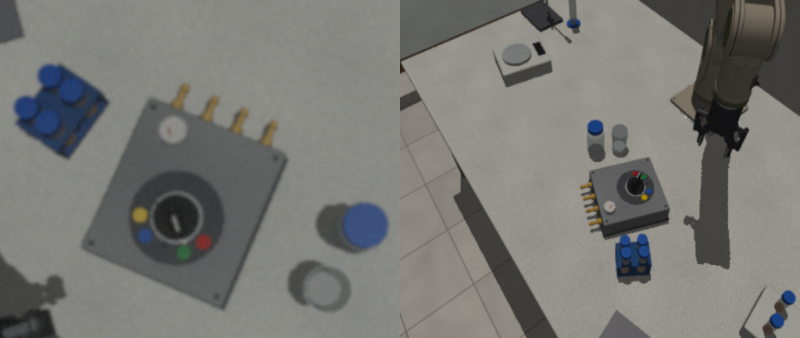

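View pics/ez.png

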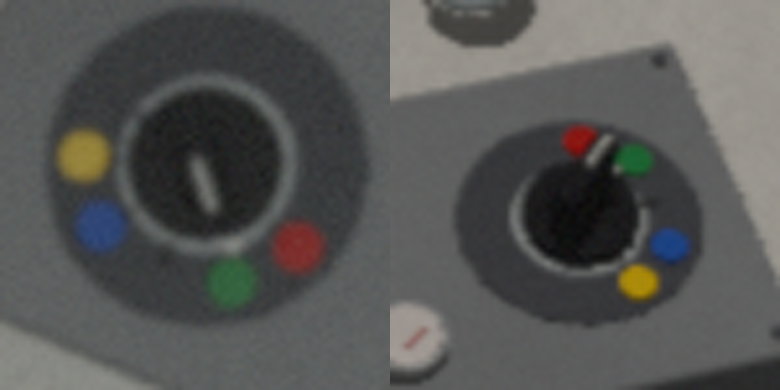

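The final view shows the pointer at the green marker's side (top crop, pointer tip (232,243) beside the green disc (232,283)). The rack, bottle and beaker are standing. One numeric check of height and of undisturbed objects:

```bash
python3 - <<'E'
from h import *
for f,n,b in(("top0","top",(165,195,225,255)),("etop","top",(165,195,225,255)),("scene0","scene",(280,190,330,230)),("escene","scene",(280,190,330,230))):
    im=cv2.imread(f"pics/{f}.png");v=cv2.GaussianBlur(im,(3,3),0).max(2);x0,y0,x1,y1=b
    m=(v<45).astype(np.uint8);k=np.zeros_like(m);k[y0:y1,x0:x1]=1;m*=k
    _,l,s,c=cv2.connectedComponentsWithStats(m);j=1+np.argmax(s[1:,4]);print(f,s[j],c[j].round(1))
P=np.array([.5182,.1312,.071]);print(proj("scene",[P,P+[0,0,.008]]))
for n,a,e in(("top","top0","etop"),):
    A=cv2.imread(f"pics/{a}.png").astype(int);E=cv2.imread(f"pics/{e}.png").astype(int)
    d=np.abs(A-E).max(2)
    for nm,(x0,y0,x1,y1) in {"rack":(85,118,152,185),"bottle/beaker":(262,205,340,290)}.items(): print(nm,d[y0:y1,x0:x1].mean().round(1),np.percentile(d[y0:y1,x0:x1],99.5))
E
```

```text
top0 [181 208  27  27 484] [194.6 220.3]
etop [181 208  27  27 479] [193.9 220.3]
scene0 [291 201  21  20 352] [301.3 210.4]
escene [291 199  21  22 337] [301.3 210.3]
[[300.62012424 210.50576446]
 [300.84837052 208.68403634]]
rack 3.9 12.0
bottle/beaker 3.5 9.0
```

```bash
python3 -c "
from workcell import manip
print(manip.hand_in())"
```

```text
the job is handed in; nothing more can be done
None
```

The selector is now locked on the green line and I've handed the job in, at about 11 s on the clock. `hand_in` gives no verdict, so whether it passed is not known.

**What I did:** I pulled the knob up about 12 mm to unlock it and turned it to the green marker at about 192°. There the pin rested on the plate at 11 N. I eased off and felt along gently until it dropped into its slot. It went in at about 199°, 8° from the marker and within the ±10° allowed. I pushed it home with at most 13 N, then let go and moved clear.

**Last checks:**
- **Height:** the tool stopped firmly at z = 0.0763 m, against 0.0768 m when I first gripped the knob at home. In the scene camera the skirt's lower edge is at the same row as before (221), so the knob is fully home.
- **Pointer:** both views show it beside the green disc.
- **Rack, bottle and beaker:** their areas of the top picture changed only by image noise.
- **Forces:** every wrist force I read was far below the limits, with side loads of up to about 7 N while gripping. Readings came only at the end of each move.

No check failed. The only disagreement was that the knob axis measured 1–2 mm differently by camera and by arm.

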